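# Hang a plating hanger on the gravity rail and send it through the gate

## Robot

A 6-joint arm with a two-finger parallel gripper is mounted at the origin on a cart in front of the work surface, level with it; the furniture and walls round the work are solid. World frame = base frame: x ahead of the robot, y to its left, z up, the work surface at z = 0. Lengths are in m, angles in rad, forces in N, time in s.
With the tool pointing down it reaches from about 0.25 to 0.85 m from the base axis. Payload 12.5 kg.
Tool frame: the origin (TCP) lies on the mounting face of the last link; the fingertips stand 186 mm ahead of it and the grasp point (between the pads) lies 167 mm ahead of it (env.grip_depth is the distance from the TCP to the grasp point, in m); z points along the fingers, y is the line along which they close (so a half turn about z gives the same grasp; the last joint's range is limited). The gripper opens to 93 mm and grips with 3 to 60 N. Pads are 15 mm wide; open, the fingers measure 128 mm over their backs; the gripper's body (75 mm by 188 mm) begins 65 mm behind the grasp point.
Start: joints at [1.072, 0.351, 1.652, -0, 1.139, -0.085], TCP at [0.221, 0.504, 0.405] pointing down, gripper open.
Joint ranges: [-2.75, 2.75], [-0.79, 2.1], [0.01, 2.65], [-1.57, 4.71], [0.07, 3.14], [-2.87, 2.87]. Speed limits (rad/s): [2.22, 2.22, 2.79, 3.14, 3.14, 3.14].

## Interface

Orientations are given as a rotation vector (axis times angle).
In Python, from rig import env gives the robot as it stands. The module is installed in compiled form; this text tells all that it offers.
- The arm moves only by the tool step_arm, never from a script. Its argument "commands" is one flat list of numbers, 6 for each row, row after row: the shift along the tool's x, y, z in units of 30 mm (1.0 is 30 mm), then the turn, a rotation vector about the tool's x, y, z in units of 8 degrees (1.0 is 8 degrees). In form: [x, y, z, wx, wy, wz, x, y, z, wx, wy, wz, ...]. A call has exactly 5 rows; each row shifts and turns the commanded pose from where the row before left it, along the tool's axes as they then stand; what a row does not reach is not made up. A row lasts 1/8 s, in which the tool goes at most 62.5 mm and 10.7 degrees, less where a joint would pass 70% of its speed; a pose out of reach is approached as far as the arm can. A call is refused whole if a number of a shift passes 1 or a number of a turn 1, either way. A call with a gripper value outside its range is refused whole. "fingers" is the finger opening in mm, from 0 to 93, set as the call begins (left out, the last holds). The fingers move at their own pace and stop on an object; "grip_force" is the grip in N (left out, the last holds). Time passes only in rows, so rows that do not move let the fingers close, or fill a call up. It gives the time, the measured TCP pose, the force, the opening and the grip force at its end, in the units of the state.
- env.observe(): the state, without advancing time (a new reading comes with each control period).
- env.snapshot(name): name is "scene" or "side" or "wrist"; returns a dict with "img" (420x560x3 uint8, blue, green, red), "z_map" (420x560 float32, m along the optical axis (not along the pixel's ray), 0 where there is no reading), "fx", "fy", "cx", "cy" (pixels), "extrinsics" (4x4, takes a point from camera to world coordinates). Camera axes: x right, y down, z forward; pixel columns grow to the right and rows downward; lengths in m; the calibration is good to about 2 mm. A picture is of the moment at which its call begins.
- env.sign_off(): hands the job in; it is judged then, once.
The state is a dict: "t": time; "joint_positions": joint angles; "joint_velocities": joint speeds; "joint_torque": joint torques, N m; "tcp_pos": TCP position; "eef_rot": TCP orientation; "contact_force": force on the tool from outside, world axes, zero at the start; "ft_torque": the same for the moment, N m; "gripper_width": finger opening in m; "finger_force": force on a finger pad.
Only numpy, scipy, OpenCV 4.12 (cv2) and the standard library are available. Lean on these libraries where they do the work, as an engineer would, in place of code of your own. Each camera call takes 0.05 s, during which the arm holds its last target. There are 200 camera calls.

## Task

Take the roller hanger with the four rings off its parking post and gently hook it, both rollers down on the bar, onto the open upper end of the sloped rail, without dropping or forcing it. Keep it on the rail and push it in through the sprung gate until the gate has dropped shut behind it, then let go so that it rolls down the rail by itself and comes to rest against the stop. Do not knock the other things on the bench about.

Things in the scene. Friction and masses are not known exactly. Their poses are not given: they have to be found in the camera images.
- rail_stand: fixed rail stand: dark round foot (92 mm across), column, level beam; the sloped rail is 45 mm in front of the column. Origin: centre under the foot. y: along the rail in plan, from the open upper end (-y) to the stop (+y); x: horizontal, from the rail's open front to its back; z up. Top of its slotted bracket (behind the rail, y = -0.155): 0.199. The rail itself does not give way when touched
- rail_pivot (a point): pivot of the rail, (-0.045, 0.015, 0.150) in the stand's frame, axes as the stand's: here the bar's top edge is 0.150 above the bench. From here it rises straight towards -y at a slope that a wing nut clamps anywhere from 0.10 to 0.19 rad, NOT measured: find the bar by touch or sight. Bar: steel, 8 mm thick (x), 16 mm tall, from s = -0.110 to +0.250; s = distance from here along the rail, uphill +
- rail_landing (a point): fixed point of the stand (-0.045, -0.185, 0.150), straight below the middle (s = 0.20) of the landing, the part of the bar from s = 0.155 to 0.250 that is open above and in front. The bar's top edge is 20 to 39 mm above this point, depending on the slope. Axes as the stand's
- rail_home (a point): fixed point of the stand (-0.045, 0.068, 0.150). A hanger that rests against the stop (pad face at s = -0.090) has its hanger_rollers point 5 to 10 mm below it; let go above, it rolls there in 1 to 6 s. From s = -0.110 to 0.122 an aluminium keeper strip, 25 mm wide, underside 25 mm above the bar's top edge, with a web 9 mm behind the bar, covers the bar: entry only from the upper end. Axes as the stand's
- gate (a joint): sprung gate at s = 0.150: steel flap, 7 mm wide, 38 mm long, hung 44 mm above the bar's top edge (its lug reaches 50 mm). 0 = hanging shut; grows to about 0.8 rad as a roller pushes it downhill and up; it swings only that way, takes a few newtons, and springs shut behind each of the two rollers. A hanger let go on the landing leans on it at about s = 0.185. It is shut behind the hanger below s = 0.10
- park_bar (a point): middle of the parking post's bar, at its top edge, 0.115 above the bench. Level flat bar, 8 mm thick, 16 mm tall, 80 mm long along y, a 6 mm lip near each end (y = +-0.035), held from behind by a column 34 mm back on a round foot 84 mm across. x: horizontal, to the back (column), z up. Fixed
- hanger_tab (a point): middle of the hanger's grip tab: upright aluminium tab, 24 mm wide (y), 9 mm thick (x), 42 mm tall, at the top of the hanger; at (-0.015, 0, 0.078) from hanger_rollers, same axes. Its lower end is 55 mm above the bar's top edge, so fingers on it clear gate and keeper
- hanger_rollers (a point): hanger's reference point (about 0.3 to 0.4 kg): midway between its two white rollers, where they stand on a bar. y along the bar, x to the back, z up. Roller axles at y = +-0.024, z = 0.008; flanges 26 mm across reach z = -0.005; groove between flanges 12.8 mm wide. C-shaped, open to the back: strap in front of the bar (its back face at x = -0.0135); arm under the bar, top at z = -0.055, with bar and four rings down to z = -0.095
- hanger: the roller hanger, same point and axes as hanger_rollers: steel, 68 mm wide, 192 mm tall. It starts standing on the parking bar, its point at park_bar. It comes off a bar by lifting it 7 to 35 mm and drawing it to the front (-x), and goes on a bar in the reverse order. Tilting it about x (lifting its uphill end) by the rail's slope brings both rollers down together
- steel_beaker: steel pickling beaker, 58 mm across and 58 mm high; origin under its centre. A bystander
- flux_pot: cream flux pot, 34 mm across, 42 mm high; origin under its centre. A bystander
- polish_pot: pot of polishing rouge with a white lid, 40 mm across, 34 mm high; origin under its centre. A bystander
- dapping_block: steel dapping cube, 36 mm; origin under its centre. A bystander

How it is judged:
By the outcome, as a careful person would: the job done as asked, in the order asked, and still so for the second after the job is handed in, with the robot touching nothing.
It also fails if it takes over 64 s, if anything falls off the work surface, if the arm or the gripper's body presses on something with over 40 N, if the wrist force passes 120 N, or if a joint passes its speed limit or range.

## Working session

There is one attempt and no reset: what is moved stays moved. The work goes in short steps, Python scripts to look and compute and a tool call to move; the robot and the scene stay as the last step left them, time stands still between calls to the robot, and variables do not carry over. Pictures are saved under pics/ and viewed, at most 13 in all, crops included, and the job is handed in when it is done.

Besides the shell and the picture viewer there is one more tool, called after "Call:" as a command line: name --argument value ..., lists and objects as JSON in quotes. step_arm: Moves the arm, as the interface text tells. Its arguments: {"type":"object","properties":{"commands":{"type":"array"},"fingers":{"type":"number"},"grip_force":{"type":"number"}},"required":["commands"]}

```bash
mkdir -p pics
cat > h.py <<'E'
import numpy as np, cv2
from rig import env
from scipy.spatial.transform import Rotation as R
def snap(n,f):
    s=env.snapshot(n); cv2.imwrite('pics/'+f+'.png',s['img']); np.savez(''+f+'.npz',**{k:np.array(v) for k,v in s.items()}); return s
def cloud(s):
    z=s['z_map']; v,u=np.mgrid[:z.shape[0],:z.shape[1]]
    P=np.stack([(u-s['cx'])/s['fx']*z,(v-s['cy'])/s['fy']*z,z,np.ones_like(z)],-1)@np.array(s['extrinsics']).T
    P=P[...,:3]; P[z==0]=np.nan; return P
def st():
    o=env.observe(); print(o['t'],np.round(o['tcp_pos'],4),np.round(o['eef_rot'],4),np.round(o['contact_force'],2),np.round(o['gripper_width'],4)); print(R.from_rotvec(o['eef_rot']).as_matrix().round(3)); return o
E
python3 - <<'E'
from h import *
a=snap('scene','sc0');b=snap('side','si0');st()
for s in(a,b): print(np.round(s['extrinsics'],3).tolist(),s['fx'])
cv2.imwrite('pics/both0.png',cv2.resize(np.vstack([a['img'],b['img']]),(400,600)))
E
```

```text
0.1 [0.2211 0.5035 0.4043] [-6.4530e-01 -3.0743e+00  1.6000e-03] [-0.83 -0.55  0.2 ] 0.0932
[[-0.916  0.402 -0.   ]
 [ 0.402  0.916 -0.001]
 [ 0.    -0.001 -1.   ]]
[[-0.995, 0.074, -0.066, 0.566], [0.099, 0.744, -0.661, 0.802], [-0.0, -0.664, -0.748, 1.034], [0.0, 0.0, 0.0, 1.0]] 399.01672975623086
[[-0.987, -0.039, 0.154, 0.26], [-0.158, 0.34, -0.927, 1.396], [-0.016, -0.94, -0.341, 0.673], [0.0, 0.0, 0.0, 1.0]] 447.5935301033134
```

View pics/sc0.png

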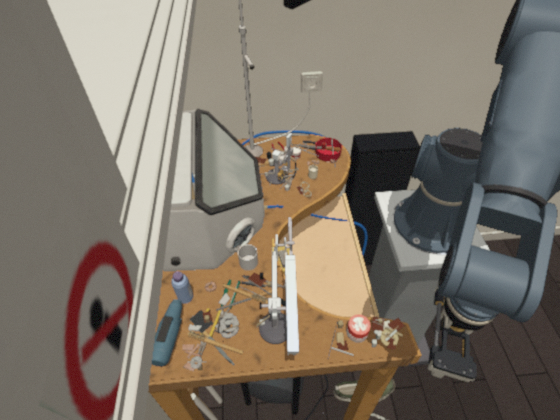

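View pics/si0.png

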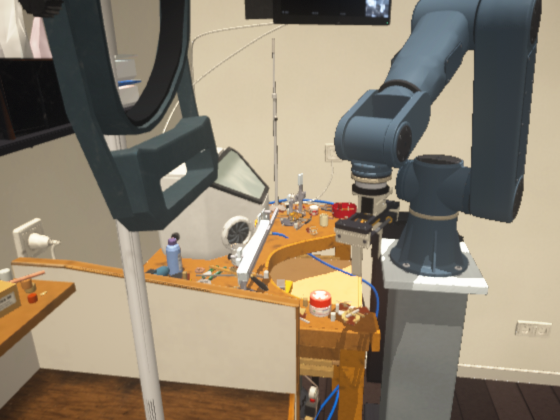

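The scene view shows the rail stand (foot about (275,328), white keeper (291,258)-(292,350)) and the parking post with the hanger near (282,165). I'll enlarge both and take depth readings.

Run:
```python
from h import *
a=dict(np.load('sc0.npz'))
im=a['img']
c1=cv2.resize(im[125:215,240:350],None,fx=5,fy=5,interpolation=3)
c2=cv2.resize(im[210:360,225:325],None,fx=4,fy=4,interpolation=3)
out=np.zeros((600,800,3),np.uint8)
c1=cv2.resize(c1,(400,327)); out[:327,:400]=c1; out[:600,400:800]=c2
cv2.imwrite('pics/z0.png',out)
P=cloud(a)
for (u,v) in [(291,262),(291,280),(291,300),(291,320),(291,340),(291,347),(287,262),(296,262),(287,340),(297,340),(290,225),(290,240),(262,328),(275,337),(275,262),(275,300),(277,170),(290,140),(270,178),(280,155)]:
    print(u,v,P[v,u].round(4))
```

```text
291 262 [0.4986 0.2437 0.1971]
291 280 [0.5037 0.2916 0.1909]
291 300 [0.5089 0.3398 0.1806]
291 320 [0.5136 0.385  0.1694]
291 340 [0.5184 0.4295 0.1619]
291 347 [0.5201 0.4451 0.1608]
287 262 [0.5086 0.2426 0.197 ]
296 262 [ 0.4504 -0.0033 -0.1757]
287 340 [ 0.52    0.3577 -0.0035]
297 340 [0.5048 0.4304 0.1609]
290 225 [0.488  0.1201 0.1915]
290 240 [0.4926 0.164  0.1824]
262 328 [0.5845 0.3249 0.0134]
275 337 [0.5517 0.355  0.0165]
275 262 [0.5366 0.201  0.1395]
275 300 [0.5464 0.3285 0.1669]
277 170 [ 0.4937 -0.2642  0.0396]
290 140 [ 0.4492 -0.244   0.1903]
270 178 [ 0.5207 -0.2554  0.0103]
280 155 [ 0.4841 -0.2359  0.1347]
```

View pics/z0.png

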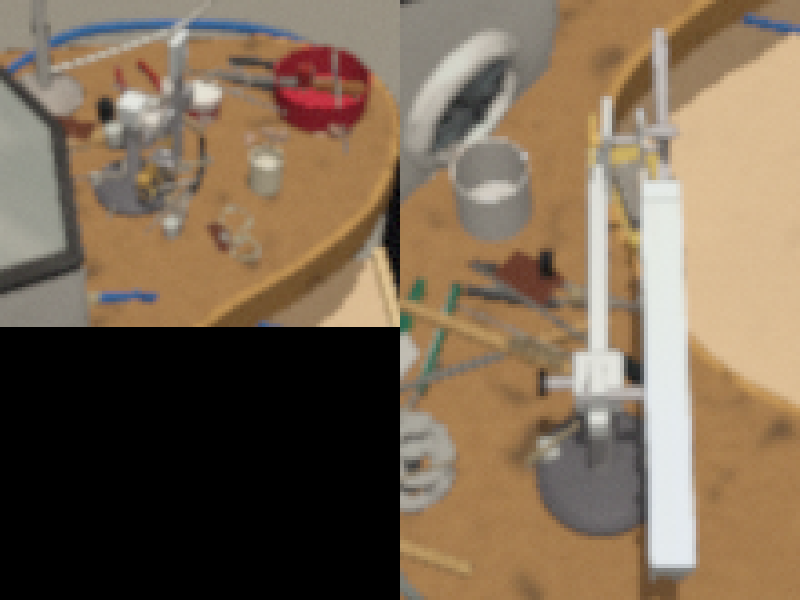

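```bash
cat > fit.py <<'E'
from h import *
def bar(P,sel):  # fit line direct
    Q=P[sel]; c=Q.mean(0); d=np.linalg.svd(Q-c)[2][0]; return c,d*np.sign(-d[1])
if __name__=='__main__':
    P=cloud(dict(np.load('sc0.npz')))
    v,u=np.mgrid[:420,:560]
    ok=np.isfinite(P[...,0])
    k=ok&(u>284)&(u<302)&(v>256)&(v<352)&(P[...,2]>.14)&(P[...,2]<.22)
    # per-row centre
    rows=[]
    for r in range(258,352,6):
        Q=P[r][k[r]]; rows.append([Q[:,0].min(),Q[:,0].max(),*Q.mean(0)])
    rows=np.array(rows);print(rows.round(4))
    c,d=bar(P,k);print('keeper',c,d)
    b=ok&(u>286)&(u<294)&(v>214)&(v<256)&(P[...,2]>.14)&(P[...,2]<.26)
    for p in P[b][::4]:print(p.round(4))
    s=ok&(P[...,2]>.02)&(P[...,0]>.42)&(P[...,0]<.52)&(P[...,1]<-.18)&(P[...,1]>-.32)&(v>125)&(v<200)
    Q=P[s]
    for z0 in np.arange(.02,.22,.02):
        q=Q[(Q[:,2]>z0)&(Q[:,2]<=z0+.02)]
        if len(q):print(z0.round(2),len(q),q.min(0).round(3),np.median(q,0).round(3),q.max(0).round(3))
E
python3 fit.py
```

```text
[[0.4874 0.5101 0.4988 0.2337 0.2003]
 [0.4892 0.5114 0.5004 0.2485 0.1957]
 [0.4911 0.5133 0.5021 0.2647 0.1936]
 [0.4924 0.5148 0.5037 0.2795 0.1898]
 [0.492  0.5162 0.5041 0.2953 0.1877]
 [0.4934 0.5175 0.5057 0.3098 0.1844]
 [0.4954 0.5173 0.5071 0.3232 0.1794]
 [0.4971 0.5182 0.5076 0.3392 0.1793]
 [0.496  0.5229 0.51   0.3503 0.1709]
 [0.4979 0.5211 0.5094 0.3675 0.1741]
 [0.4995 0.5225 0.5109 0.381  0.1709]
 [0.5008 0.5239 0.5123 0.3945 0.1684]
 [0.5002 0.5241 0.5126 0.4072 0.1641]
 [0.5016 0.5242 0.5129 0.4212 0.1634]
 [0.5029 0.5256 0.5143 0.434  0.1606]
 [0.5046 0.5269 0.5157 0.447  0.1589]]
keeper [0.50830116 0.34805975 0.1768852 ] [-0.07195965 -0.97951769  0.18806088]
[0.4884 0.0981 0.1994]
[0.4857 0.0988 0.1957]
[0.4892 0.1054 0.1953]
[0.4868 0.109  0.1951]
[0.4845 0.1128 0.1951]
[0.4905 0.1178 0.1933]
[0.488  0.1201 0.1915]
[0.4859 0.1258 0.194 ]
[0.4915 0.1283 0.1891]
[0.4893 0.133  0.1903]
[0.4869 0.136  0.1895]
[0.4932 0.144  0.1916]
[0.4907 0.1457 0.1891]
[0.4884 0.1493 0.1891]
[0.4943 0.1544 0.1876]
[0.4918 0.1561 0.1852]
[0.4892 0.158  0.183 ]
[0.4898 0.1632 0.185
[... 463 characters left out ...]
  0.04 ]
0.04 67 [ 0.447 -0.318  0.041] [ 0.481 -0.255  0.056] [ 0.511 -0.224  0.06 ]
0.06 49 [ 0.447 -0.27   0.06 ] [ 0.47  -0.256  0.065] [ 0.5   -0.228  0.08 ]
0.08 23 [ 0.448 -0.268  0.081] [ 0.493 -0.258  0.091] [ 0.507 -0.237  0.1  ]
0.1 92 [ 0.439 -0.285  0.1  ] [ 0.484 -0.261  0.114] [ 0.507 -0.217  0.12 ]
0.12 113 [ 0.435 -0.286  0.12 ] [ 0.467 -0.239  0.128] [ 0.502 -0.215  0.139]
0.14 13 [ 0.448 -0.254  0.143] [ 0.452 -0.243  0.152] [ 0.457 -0.235  0.159]
0.16 17 [ 0.445 -0.252  0.16 ] [ 0.453 -0.241  0.176] [ 0.46  -0.235  0.18 ]
0.18 22 [ 0.445 -0.256  0.181] [ 0.454 -0.24   0.192] [ 0.46  -0.232  0.2  ]
0.2 24 [ 0.445 -0.255  0.2  ] [ 0.453 -0.243  0.21 ] [ 0.46  -0.233  0.213]
```

```bash
cat > plan.py <<'E'
from h import *
from scipy.spatial.transform import Slerp
def toolR(yaw,tilt=0.):
    """tool y along object x (yaw of object), tool z down; tilt: object rotation about its own x"""
    Ro=R.from_euler('z',yaw)*R.from_euler('x',tilt)
    return Ro*R.from_matrix(np.array([[0,1,0],[1,0,0],[0,0,-1.]]))
def plan(p,Rt,n,ease=False):
    o=env.observe(); p0=np.array(o['tcp_pos']);R0=R.from_rotvec(o['eef_rot'])
    f=np.linspace(0,1,n+1)
    if ease:f=f*f*(3-2*f)
    sl=Slerp([0,1],R.concatenate([R0,Rt]))
    pe,Re=p0,R0
    for k in range(1,n+1):
        pt=p0+(np.array(p)-p0)*f[k]; r=sl(f[k])
        d=np.round(Re.inv().apply(pt-pe)/.03,2); w=np.round((Re.inv()*r).as_rotvec()/np.radians(8),2)
        print(', '.join('%g'%x for x in [*d,*w]),',' if k%5 else '\n')
        pe=pe+Re.apply(d*.03); Re=Re*R.from_rotvec(w*np.radians(8))
    print('end',pe.round(4))
E
python3 - <<'E'
from plan import *
plan([.40,-.20,.47],toolR(0),30)
s=snap('wrist','w0');o=env.observe();T=np.eye(4);T[:3,:3]=R.from_rotvec(o['eef_rot']).as_matrix();T[:3,3]=o['tcp_pos']
print((np.linalg.inv(T)@s['extrinsics']).round(3),s['fx'])
E
```

```text
-0.5, -0.64, -0.07, -0, 0, 0.28 ,
-0.52, -0.61, -0.07, -0, 0, 0.27 ,
-0.54, -0.6, -0.08, -0, 0, 0.28 ,
-0.57, -0.57, -0.07, -0, 0, 0.27 ,
-0.58, -0.55, -0.07, -0, 0, 0.28 

-0.61, -0.53, -0.07, -0, 0, 0.28 ,
-0.63, -0.51, -0.08, -0, 0, 0.27 ,
-0.65, -0.48, -0.07, -0, 0, 0.28 ,
-0.67, -0.45, -0.07, -0, 0, 0.28 ,
-0.68, -0.43, -0.07, -0, 0, 0.27 

-0.7, -0.4, -0.08, -0, 0, 0.28 ,
-0.71, -0.38, -0.07, -0, 0, 0.27 ,
-0.73, -0.35, -0.07, -0, 0, 0.28 ,
-0.74, -0.32, -0.07, -0, 0, 0.28 ,
-0.75, -0.29, -0.08, -0, 0, 0.27 

-0.77, -0.26, -0.07, -0, 0, 0.28 ,
-0.77, -0.23, -0.07, -0, 0, 0.28 ,
-0.78, -0.2, -0.07, -0, 0, 0.27 ,
-0.79, -0.17, -0.08, -0, 0, 0.28 ,
-0.79, -0.14, -0.07, -0, 0, 0.27 

-0.8, -0.11, -0.07, -0, 0, 0.28 ,
-0.81, -0.08, -0.07, -0, 0, 0.28 ,
-0.8, -0.05, -0.08, -0, 0, 0.27 ,
-0.81, -0.02, -0.07, -0, 0, 0.28 ,
-0.8, 0.02, -0.07, -0, 0.01, 0.28 

-0.81, 0.04, -0.07, -0, -0, 0.27 ,
-0.8, 0.08, -0.08, -0, -0, 0.28 ,
-0.8, 0.11, -0.07, -0, -0, 0.27 ,
-0.8, 0.14, -0.07, -0.01, -0, 0.28 ,
-0.78, 0.16, -0.08, 0, -0, 0.28 

end [ 0.3999 -0.1999  0.4701]
[[ 0.    -0.956 -0.293  0.08 ]
 [ 1.    -0.     0.001  0.001]
 [-0.001 -0.293  0.956  0.02 ]
 [ 0.     0.     0.     1.   ]] 348.18636804060304
```

Call:
step_arm --commands '[-0.5, -0.64, -0.07, 0, 0, 0.28, -0.52, -0.61, -0.07, 0, 0, 0.27, -0.54, -0.6, -0.08, 0, 0, 0.28, -0.57, -0.57, -0.07, 0, 0, 0.27, -0.58, -0.55, -0.07, 0, 0, 0.28]' --fingers 93

```text
t: 0.78
tcp_pos: [0.251, 0.3857, 0.4155]
eef_rot: [-0.94, -2.998, 0.0]
contact_force: [0.5, -0.4, -0.9]
gripper_width: 0.0929
finger_force: 0.0
```

Call:
step_arm --commands '[-0.61, -0.53, -0.07, 0, 0, 0.28, -0.63, -0.51, -0.08, 0, 0, 0.27, -0.65, -0.48, -0.07, 0, 0, 0.28, -0.67, -0.45, -0.07, 0, 0, 0.28, -0.68, -0.43, -0.07, 0, 0, 0.27]'

```text
t: 1.4
tcp_pos: [0.2809, 0.2683, 0.4263]
eef_rot: [-1.224, -2.893, 0.0]
contact_force: [-0.2, 0.8, -0.3]
gripper_width: 0.0931
finger_force: 0.0
```

Run:
```python
from h import *
snap('wrist','w1'); st()
```

```text
1.45 [0.2811 0.2669 0.4264] [ 1.2266e+00  2.8919e+00 -1.3000e-03] [-0.57  0.73  0.2 ] 0.0929
[[-0.695  0.719 -0.   ]
 [ 0.719  0.695 -0.001]
 [-0.001 -0.001 -1.   ]]
```

Call:
step_arm --commands '[-0.7, -0.4, -0.08, 0, 0, 0.28, -0.71, -0.38, -0.07, 0, 0, 0.27, -0.73, -0.35, -0.07, 0, 0, 0.28, -0.74, -0.32, -0.07, 0, 0, 0.28, -0.75, -0.29, -0.08, 0, 0, 0.27]'

```text
t: 2.08
tcp_pos: [0.3105, 0.1514, 0.4375]
eef_rot: [-1.496, -2.763, -0.0]
contact_force: [-0.6, 0.5, -0.1]
gripper_width: 0.0928
finger_force: 0.0
```

Call:
step_arm --commands '[-0.77, -0.26, -0.07, 0, 0, 0.28, -0.77, -0.23, -0.07, 0, 0, 0.28, -0.78, -0.2, -0.07, 0, 0, 0.27, -0.79, -0.17, -0.08, 0, 0, 0.28, -0.79, -0.14, -0.07, 0, 0, 0.27]'

```text
t: 2.7
tcp_pos: [0.3406, 0.0341, 0.4483]
eef_rot: [1.755, 2.606, 0.0]
contact_force: [0.1, 0.2, 0.7]
gripper_width: 0.0933
finger_force: 0.0
```

Call:
step_arm --commands '[-0.8, -0.11, -0.07, 0, 0, 0.28, -0.81, -0.08, -0.07, 0, 0, 0.28, -0.8, -0.05, -0.08, 0, 0, 0.27, -0.81, -0.02, -0.07, 0, 0, 0.28, -0.8, 0.02, -0.07, 0, 0, 0.28]'

```text
t: 3.32
tcp_pos: [0.3705, -0.0832, 0.459]
eef_rot: [-1.999, -2.423, -0.0]
contact_force: [0.5, -0.2, 0.2]
gripper_width: 0.0928
finger_force: 0.0
```

Call:
step_arm --commands '[-0.81, 0.04, -0.07, 0, 0, 0.27, -0.8, 0.08, -0.08, 0, 0, 0.28, -0.8, 0.11, -0.07, 0, 0, 0.27, -0.8, 0.14, -0.07, 0, 0, 0.28, -0.78, 0.16, -0.08, 0, 0, 0.28]'

```text
t: 3.95
tcp_pos: [0.4003, -0.2004, 0.47]
eef_rot: [-2.223, -2.22, -0.0]
contact_force: [0.1, 0.6, 0.2]
gripper_width: 0.0927
finger_force: 0.0
```

Run:
```python
from h import *
b=snap('wrist','w2'); st()
a=dict(np.load('w1.npz'))
cv2.imwrite('pics/m1.png',np.hstack([cv2.resize(a['img'],(400,300)),cv2.resize(b['img'],(400,300))]))
```

```text
4.0 [ 0.4008 -0.2022  0.4702] [ 2.2251e+00  2.2165e+00 -5.0000e-04] [-2.02  0.59 -0.71] 0.0932
[[ 0.004  1.     0.   ]
 [ 1.    -0.004 -0.001]
 [-0.001  0.    -1.   ]]
```

View pics/m1.png

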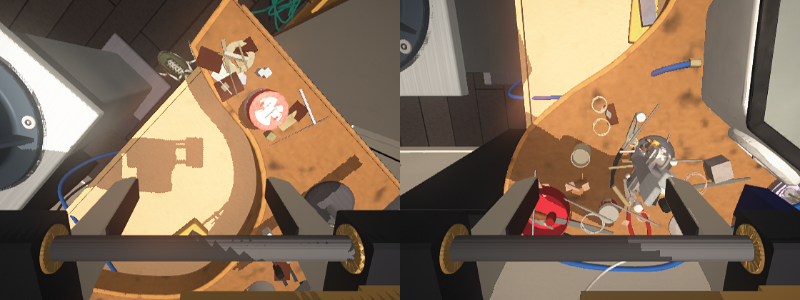

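Right half: post and hanger at montage (650,165), between the fingers but in line with the right one; the beaker/pots are around (580,155), (720,165). Measure the tab and bar yaw.

Run:
```python
from h import *
a=dict(np.load('w2.npz'));P=cloud(a)
ok=np.isfinite(P[...,0])&(P[...,0]>.40)&(P[...,0]<.54)&(P[...,1]<-.18)&(P[...,1]>-.32)
for lo,hi in [(.200,.225),(.17,.2),(.128,.145),(.10,.12),(.03,.08)]:
    Q=P[ok&(P[...,2]>lo)&(P[...,2]<hi)]
    if len(Q)<5: print(lo,len(Q));continue
    r=cv2.minAreaRect((Q[:,:2]*1000).astype(np.float32)); print(lo,len(Q),Q.mean(0).round(4),Q.min(0).round(4),Q.max(0).round(4),r)
cv2.imwrite('pics/z2.png',cv2.resize(a['img'][130:320,240:460],(800,600),interpolation=2))
```

```text
0.2 511 [ 0.456  -0.2435  0.2094] [ 0.4476 -0.257   0.2   ] [ 0.4661 -0.2336  0.2137] ((456.9145202636719, -245.04266357421875), (23.84647560119629, 9.641084671020508), 58.190738677978516)
0.17 424 [ 0.4551 -0.2413  0.1867] [ 0.4474 -0.2534  0.1711] [ 0.4663 -0.2334  0.2   ] ((454.3506164550781, -242.3567657470703), (24.313434600830078, 8.84345531463623), 38.995140075683594)
0.128 834 [ 0.4674 -0.2423  0.1331] [ 0.4384 -0.2877  0.128 ] [ 0.496  -0.216   0.1449] ((466.68658447265625, -251.020751953125), (72.15957641601562, 26.518001556396484), 58.380775451660156)
0.1 827 [ 0.4802 -0.2535  0.1137] [ 0.4386 -0.2876  0.1   ] [ 0.5124 -0.216   0.12  ] ((480.8611755371094, -260.0647277832031), (78.97581481933594, 60.33922576904297), 58.57038497924805)
0.03 518 [ 0.4716 -0.2414  0.0513] [ 0.4231 -0.3197  0.03  ] [ 0.5111 -0.1803  0.0798] ((467.16552734375, -249.94876098632812), (139.32395935058594, 88.00340270996094), 89.9252700805664)
```

View pics/z2.png

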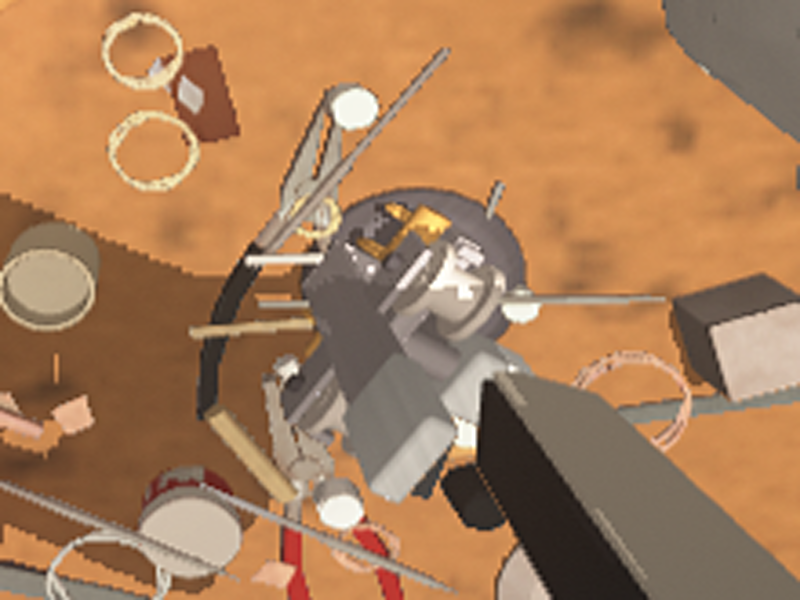

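Run:
```python
from plan import *
plan([.4555,-.2445,.44],toolR(np.radians(-31.6)),5)
print(env.observe()['joint_positions'])
```

```text
-0.28, 0.37, 0.2, 0, 0, 0.78 ,
-0.24, 0.39, 0.2, 0, 0, 0.79 ,
-0.19, 0.42, 0.21, 0, 0, 0.78 ,
-0.15, 0.43, 0.2, 0, 0, 0.79 ,
-0.1, 0.45, 0.2, 0.01, 0, 0.78 

end [ 0.4554 -0.2444  0.44  ]
[-5.70816624e-01  9.50704774e-02  1.81005270e+00 -5.41684302e-04
  1.23567550e+00 -5.66768206e-01]
```

Call:
step_arm --commands '[-0.28, 0.37, 0.2, 0, 0, 0.78, -0.24, 0.39, 0.2, 0, 0, 0.79, -0.19, 0.42, 0.21, 0, 0, 0.78, -0.15, 0.43, 0.2, 0, 0, 0.79, -0.1, 0.45, 0.2, 0, 0, 0.78]'

```text
t: 4.62
tcp_pos: [0.4552, -0.2415, 0.4394]
eef_rot: [-2.741, -1.534, 0.0]
contact_force: [0.8, 0.4, 0.4]
gripper_width: 0.0934
finger_force: 0.0
```

Run:
```python
from plan import *
a=snap('wrist','w3');P=cloud(a)
ok=np.isfinite(P[...,0])&(P[...,0]>.40)&(P[...,0]<.51)&(P[...,1]<-.19)&(P[...,1]>-.30)
for lo,hi in [(.205,.225),(.128,.145)]:
    Q=P[ok&(P[...,2]>lo)&(P[...,2]<hi)]
    r=cv2.minAreaRect((Q[:,:2]*1000).astype(np.float32)); print(lo,len(Q),Q.mean(0).round(4),r)
st()
plan([.4555,-.2445,.363],toolR(np.radians(-31.6)),5)
cv2.imwrite('pics/z3.png',a['img'])
```

```text
0.205 502 [ 0.4576 -0.2443  0.2115] ((457.083251953125, -245.10272216796875), (23.58677101135254, 8.507826805114746), 58.6706428527832)
0.128 861 [ 0.4721 -0.2475  0.1322] ((467.7443542480469, -250.60476684570312), (70.77775573730469, 25.370254516601562), 58.514888763427734)
4.675 [ 0.4559 -0.2422  0.4386] [-2.7449e+00 -1.5265e+00  4.0000e-04] [-1.96  0.59 -2.07] 0.0931
[[ 0.528  0.849 -0.001]
 [ 0.849 -0.528  0.001]
 [ 0.    -0.001 -1.   ]]
-0.01, 0.01, 0.5, -0, -0, -0.01 ,
-0.02, 0, 0.51, -0, -0, -0 ,
-0.01, 0.01, 0.5, -0, -0, -0.01 ,
-0.02, 0.01, 0.51, -0, -0, -0 ,
-0.01, 0, 0.5, -0.01, -0, -0.01 

end [ 0.4555 -0.2444  0.363 ]
```

View pics/z3.png

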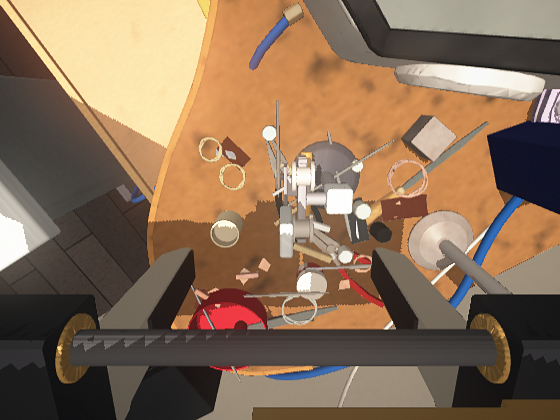

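Call:
step_arm --commands '[0, 0.05, 0.5, 0, 0, 0, 0, 0, 0.52, 0, 0, 0, 0, 0, 0.52, 0, 0, 0, 0, 0, 0.52, 0, 0, 0, 0, 0, 0.51, 0, 0, 0]'

```text
t: 5.3
tcp_pos: [0.4558, -0.2426, 0.3616]
eef_rot: [-2.739, -1.538, 0.0]
contact_force: [0.7, 0.3, 0.7]
gripper_width: 0.0934
finger_force: 0.0
```

Call:
step_arm --commands '[0, 0, 0, 0, 0, 0, 0, 0, 0, 0, 0, 0, 0, 0, 0, 0, 0, 0, 0, 0, 0, 0, 0, 0, 0, 0, 0, 0, 0, 0]' --fingers 0 --grip_force 40

```text
t: 5.92
tcp_pos: [0.4559, -0.2426, 0.3629]
eef_rot: [2.739, 1.538, 0.0]
contact_force: [0.2, -0.9, 0.3]
gripper_width: 0.0475
finger_force: 0.0
```

Call:
step_arm --commands '[0, 0, 0, 0, 0, 0, 0, 0, 0, 0, 0, 0, 0, 0, 0, 0, 0, 0, 0, 0, 0, 0, 0, 0, 0, 0, 0, 0, 0, 0]'

```text
t: 6.55
tcp_pos: [0.4559, -0.2426, 0.3628]
eef_rot: [2.739, 1.538, 0.0]
contact_force: [0.4, -0.4, 1.5]
gripper_width: 0.0088
finger_force: 40.0
```

Call:
step_arm --commands '[0, 0, -0.1, 0, 0, 0, 0, 0, -0.15, 0, 0, 0, 0, 0, -0.15, 0, 0, 0, 0, 0, -0.15, 0, 0, 0, 0, 0, -0.12, 0, 0, 0]'

```text
t: 7.18
tcp_pos: [0.4559, -0.2426, 0.3832]
eef_rot: [2.739, 1.538, 0.0]
contact_force: [-0.4, 0.6, -4.4]
gripper_width: 0.0091
finger_force: 40.0
```

Call:
step_arm --commands '[0, -0.1, 0, 0, 0, 0, 0, -0.3, 0, 0, 0, 0, 0, -0.4, 0, 0, 0, 0, 0, -0.5, 0, 0, 0, 0, 0, -0.5, 0, 0, 0, 0]'

```text
t: 7.8
tcp_pos: [0.4087, -0.2138, 0.3828]
eef_rot: [-2.739, -1.538, 0.0]
contact_force: [0.7, -0.1, -4.1]
gripper_width: 0.0087
finger_force: 40.0
```

Call:
step_arm --commands '[0, -0.5, 0, 0, 0, 0, 0, -0.4, -0.2, 0, 0, 0, 0, -0.2, -0.4, 0, 0, 0, 0, 0, -0.4, 0, 0, 0, 0, 0, -0.2, 0, 0, 0]'

```text
t: 8.43
tcp_pos: [0.3819, -0.1975, 0.4201]
eef_rot: [2.738, 1.537, 0.001]
contact_force: [-0.4, -0.2, -3.5]
gripper_width: 0.009
finger_force: 40.0
```

Run:
```python
from plan import *
a=snap('scene','sc1');snap('wrist','w4');st()
b=dict(np.load('w1.npz'))
cv2.imwrite('pics/m4.png',np.hstack([cv2.resize(a['img'][110:215,230:370],(400,300)),cv2.resize(cv2.imread('pics/w4.png'),(400,300))]))
```

```text
8.525 [ 0.3819 -0.1975  0.4196] [2.7383e+00 1.5371e+00 1.1000e-03] [ 0.42  0.09 -3.65] 0.0091
[[ 0.521  0.854  0.001]
 [ 0.854 -0.521 -0.001]
 [-0.     0.002 -1.   ]]
```

View pics/m4.png

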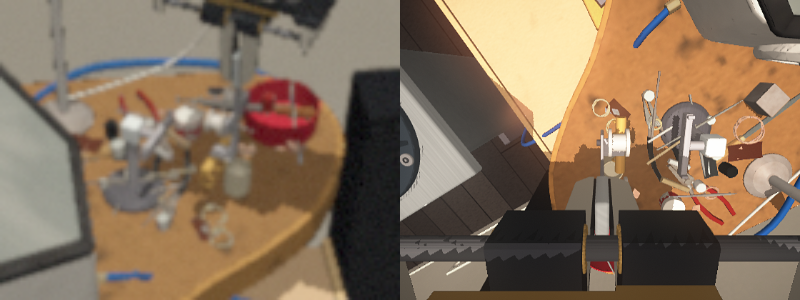

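Hanger is clear of the post (montage right (615,140)); bystanders undisturbed. Now to in front of the landing, tilted to the slope.

```bash
cat >> plan.py <<'E'
YAW=-.078; TILT=-.187
OFF=np.array([-.015,.0015,.248])
def tcp_for(p,yaw=YAW,tilt=TILT):
    return np.array(p)+(R.from_euler('z',yaw)*R.from_euler('x',tilt)).apply(OFF)
def rollers(yaw=YAW,tilt=TILT):
    o=env.observe(); Ro=R.from_rotvec(o['eef_rot'])*R.from_matrix(np.array([[0,1,0],[1,0,0],[0,0,-1.]])).inv()
    return np.array(o['tcp_pos'])-Ro.apply(OFF)
E
python3 - <<'E'
from plan import *
p=np.array([.490,.145,.187+.03])+R.from_euler('z',YAW).apply([-.085,0,0])
print(p,tcp_for(p)); plan(tcp_for(p),toolR(YAW,TILT),20,True)
E
```

```text
[0.40525844 0.15162328 0.217     ] [0.39401153 0.20022746 0.4603976 ]
0.08, -0.05, -0.01, -0, -0.01, -0.02 ,
0.24, -0.13, -0.03, -0.01, -0.03, -0.07 ,
0.38, -0.21, -0.05, -0.01, -0.04, -0.11 ,
0.51, -0.27, -0.06, -0.01, -0.06, -0.15 ,
0.62, -0.31, -0.09, -0.02, -0.06, -0.17 

0.71, -0.35, -0.1, -0.02, -0.08, -0.2 ,
0.79, -0.35, -0.12, -0.02, -0.09, -0.23 ,
0.86, -0.35, -0.15, -0.02, -0.09, -0.23 ,
0.9, -0.33, -0.16, -0.02, -0.1, -0.25 ,
0.93, -0.31, -0.18, -0.02, -0.1, -0.25 

0.94, -0.27, -0.2, -0.02, -0.09, -0.25 ,
0.93, -0.24, -0.2, -0.03, -0.1, -0.24 ,
0.89, -0.2, -0.21, -0.02, -0.09, -0.24 ,
0.84, -0.15, -0.2, -0.02, -0.09, -0.22 ,
0.76, -0.12, -0.2, -0.02, -0.08, -0.2 

0.67, -0.08, -0.18, -0.01, -0.06, -0.18 ,
0.55, -0.06, -0.15, -0.02, -0.06, -0.14 ,
0.42, -0.03, -0.12, -0.01, -0.04, -0.11 ,
0.26, -0.02, -0.08, -0, -0.03, -0.07 ,
0.1, -0, -0.02, -0, -0.01, -0.03 

end [0.394  0.2003 0.4603]
```

Call:
step_arm --commands '[0.08, -0.05, -0.01, 0, -0.01, -0.02, 0.24, -0.13, -0.03, -0.01, -0.03, -0.07, 0.38, -0.21, -0.05, -0.01, -0.04, -0.11, 0.51, -0.27, -0.06, -0.01, -0.06, -0.15, 0.62, -0.31, -0.09, -0.02, -0.06, -0.17]'

```text
t: 9.15
tcp_pos: [0.3836, -0.1339, 0.4254]
eef_rot: [2.664, 1.627, -0.033]
contact_force: [-0.3, 0.0, -3.9]
gripper_width: 0.0086
finger_force: 40.0
```

Call:
step_arm --commands '[0.71, -0.35, -0.1, -0.02, -0.08, -0.2, 0.79, -0.35, -0.12, -0.02, -0.09, -0.23, 0.86, -0.35, -0.15, -0.02, -0.09, -0.23, 0.9, -0.33, -0.16, -0.02, -0.1, -0.25, 0.93, -0.31, -0.18, -0.02, -0.1, -0.25]'

```text
t: 9.78
tcp_pos: [0.3872, 0.0031, 0.4395]
eef_rot: [2.486, 1.812, -0.108]
contact_force: [0.4, 0.1, -4.1]
gripper_width: 0.009
finger_force: 40.0
```

Call:
step_arm --commands '[0.94, -0.27, -0.2, -0.02, -0.09, -0.25, 0.93, -0.24, -0.2, -0.03, -0.1, -0.24, 0.89, -0.2, -0.21, -0.02, -0.09, -0.24, 0.84, -0.15, -0.2, -0.02, -0.09, -0.22, 0.76, -0.12, -0.2, -0.02, -0.08, -0.2]'

```text
t: 10.4
tcp_pos: [0.3912, 0.1398, 0.4537]
eef_rot: [2.296, 1.976, -0.177]
contact_force: [0.1, -0.8, -4.0]
gripper_width: 0.0087
finger_force: 40.0
```

Call:
step_arm --commands '[0.67, -0.08, -0.18, -0.01, -0.06, -0.18, 0.55, -0.06, -0.15, -0.02, -0.06, -0.14, 0.42, -0.03, -0.12, -0.01, -0.04, -0.11, 0.26, -0.02, -0.08, 0, -0.03, -0.07, 0.1, 0, -0.02, 0, -0.01, -0.03]'

```text
t: 11.02
tcp_pos: [0.3937, 0.2008, 0.4598]
eef_rot: [2.208, 2.045, -0.208]
contact_force: [0.5, -0.2, -3.7]
gripper_width: 0.0087
finger_force: 40.0
```

Run:
```python
from plan import *
a=snap('wrist','w5');st();print(rollers())
cv2.imwrite('pics/w5b.png',a['img'])
P=cloud(a)
np.save('P5.npy',P)
```

```text
11.075 [0.3938 0.2008 0.4597] [ 2.2082  2.0448 -0.2084] [-0.75 -0.23 -3.85] 0.0086
[[ 0.075  0.997 -0.016]
 [ 0.98  -0.077 -0.184]
 [-0.185 -0.002 -0.983]]
[0.40456553 0.15239845 0.21626539]
```

View pics/w5b.png

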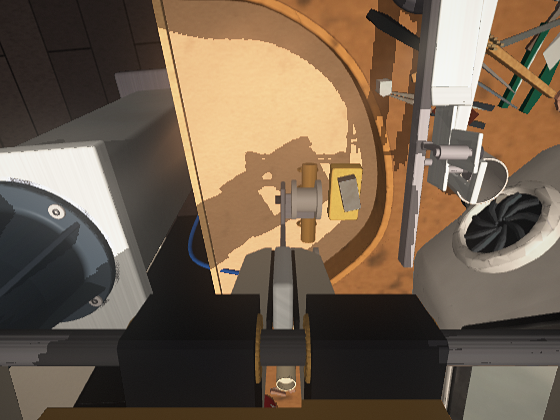

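The bar's open end is at (405,262), running up to the keeper at (430,105), gate at about (440,150); the hanger hangs straight at (305,200). Measure the bar.

Run:
```python
from h import *
P=np.load('P5.npy')
for v in range(110,266,6):
    r=P[v,385:440]; m=np.isfinite(r[:,0])&(r[:,2]>.14)&(r[:,2]<.205)&(r[:,0]>.45)&(r[:,0]<.51)
    if m.sum(): 
        q=r[m];top=q[q[:,2]>q[:,2].max()-.004]; print(v,m.sum(),np.where(m)[0][[0,-1]]+385,'top n',len(top),'x',top[:,0].min().round(4),top[:,0].max().round(4),'yz',np.median(top[:,1:],0).round(4))
print('hanger')
for v in range(160,246,6):
    r=P[v,270:330]; m=np.isfinite(r[:,0])&(r[:,2]>.19)&(r[:,0]>.36)&(r[:,0]<.45)
    if m.sum():
        q=r[m];print(v,m.sum(),q.min(0).round(4),q.max(0).round(4))
```

```text
110 18 [413 430] top n 12 x 0.495 0.5023 yz [0.2164 0.1734]
116 18 [412 429] top n 12 x 0.4941 0.5013 yz [0.2125 0.1749]
122 17 [412 428] top n 12 x 0.4939 0.5009 yz [0.2083 0.1756]
128 18 [411 428] top n 12 x 0.4936 0.5007 yz [0.2042 0.1766]
134 20 [410 437] top n 11 x 0.4934 0.5004 yz [0.2002 0.1775]
140 23 [410 439] top n 13 x 0.4926 0.5099 yz [0.1958 0.178 ]
146 25 [409 433] top n 4 x 0.4933 0.4945 yz [0.1998 0.2038]
152 20 [409 432] top n 12 x 0.4922 0.4991 yz [0.1874 0.1794]
158 28 [408 435] top n 11 x 0.4918 0.499 yz [0.183  0.1804]
164 33 [407 439] top n 15 x 0.4914 0.509 yz [0.1786 0.1814]
170 29 [407 439] top n 5 x 0.4954 0.5088 yz [0.1744 0.1832]
176 30 [406 439] top n 2 x 0.508 0.5086 yz [0.1707 0.1878]
182 25 [406 439] top n 4 x 0.5075 0.5082 yz [0.1661 0.1883]
188 18 [405 439] top n 1 x 0.5078 0.5078 yz [0.1632 0.1925]
194 17 [404 420] top n 12 x 0.4898 0.4971 yz [0.156  0.1855]
200 16 [404 419] top n 11 x 0.4901 0.4966 yz [0.1511 0.1861]
206 17 [403 419] top n 12 x 0.4892 0.4967 yz [0.1467 0.1873]
212 17 [402 418] top n 11 x 0.4893 0.4961 yz [0.1417 0.188 ]
218 16 [402
[... 360 characters left out ...]
 [398 413] top n 11 x 0.4865 0.4937 yz [0.107  0.1946]
260 15 [399 413] top n 12 x 0.4859 0.4942 yz [0.102  0.1959]
hanger
184 17 [0.3936 0.1836 0.2154] [0.4189 0.1889 0.2253]
190 35 [0.3937 0.1816 0.2179] [0.4185 0.1877 0.2302]
196 41 [0.3891 0.1791 0.2206] [0.4182 0.1843 0.2323]
202 41 [0.3888 0.1757 0.2223] [0.4179 0.1808 0.2338]
208 35 [0.3928 0.1705 0.2221] [0.4178 0.1771 0.2347]
214 18 [0.3925 0.1623 0.2176] [0.4178 0.1726 0.2341]
220 4 [0.3922 0.1678 0.2324] [0.3941 0.1685 0.2336]
226 4 [0.3921 0.1661 0.237 ] [0.394  0.1672 0.2389]
232 4 [0.3924 0.1688 0.2486] [0.3941 0.1691 0.2492]
238 6 [0.3918 0.1692 0.2557] [0.3948 0.1712 0.2591]
244 6 [0.3921 0.171  0.265 ] [0.3948 0.1723 0.2668]
```

```bash
sed -i 's/YAW=-.078; TILT=-.187/YAW=-.0765; TILT=-.19/' plan.py
python3 - <<'E'
from plan import *
plan(tcp_for([.4925,.141,.2145]),toolR(YAW,TILT),10,True)
E
```

```text
-0, 0.08, 0, -0, -0, -0 ,
-0.01, 0.23, 0.01, -0, -0, -0 ,
-0.01, 0.32, 0.01, -0, -0.01, -0 ,
-0.02, 0.4, 0.01, -0.01, 0, -0 ,
-0.01, 0.44, 0.01, 0, -0, -0 

-0.02, 0.43, 0.01, -0, -0.01, -0 ,
-0.02, 0.4, 0.02, -0, -0, -0 ,
-0.01, 0.33, 0.01, -0, -0, -0 ,
-0.01, 0.22, 0, -0.01, -0.01, -0 ,
0, 0.08, 0, 0, 0, -0 

end [0.4811 0.1903 0.4579]
```

Call:
step_arm --commands '[0, 0.08, 0, 0, 0, 0, -0.01, 0.23, 0.01, 0, 0, 0, -0.01, 0.32, 0.01, 0, -0.01, 0, -0.02, 0.4, 0.01, -0.01, 0, 0, -0.01, 0.44, 0.01, 0, 0, 0]'

```text
t: 11.7
tcp_pos: [0.4387, 0.1951, 0.4588]
eef_rot: [2.207, 2.043, -0.208]
contact_force: [0.8, 0.1, -4.3]
gripper_width: 0.0084
finger_force: 40.0
```

Call:
step_arm --commands '[-0.02, 0.43, 0.01, 0, -0.01, 0, -0.02, 0.4, 0.02, 0, 0, 0, -0.01, 0.33, 0.01, 0, 0, 0, -0.01, 0.22, 0, -0.01, -0.01, 0, 0, 0.08, 0, 0, 0, 0]'

```text
t: 12.32
tcp_pos: [0.4814, 0.1899, 0.4579]
eef_rot: [2.205, 2.041, -0.21]
contact_force: [-0.5, -0.5, -3.6]
gripper_width: 0.0087
finger_force: 40.0
```

Run:
```python
from plan import *
a=snap('wrist','w6');st();print(rollers())
b=snap('side','si6')
P=cloud(a)
for v in range(110,250,8):
    r=P[v,250:340]; m=np.isfinite(r[:,0])&(r[:,2]>.14)&(r[:,2]<.26)&(r[:,0]>.46)&(r[:,0]<.53)
    if m.sum():
        q=r[m];print(v,m.sum(),q.min(0).round(4),q.max(0).round(4),np.median(q,0).round(4))
cv2.imwrite('pics/m6.png',np.hstack([cv2.resize(a['img'][100:300,190:370],(400,440)),cv2.resize(b['img'][180:340,200:340],(400,440))]))
```

```text
12.375 [0.4814 0.19   0.4579] [ 2.205   2.041  -0.2098] [ 0.7  -0.31 -4.37] 0.0085
[[ 0.076  0.997 -0.014]
 [ 0.979 -0.077 -0.189]
 [-0.189  0.001 -0.982]]
[0.4928294  0.14054167 0.21468437]
110 21 [0.4941 0.2085 0.1642] [0.514  0.214  0.1904] [0.5009 0.2119 0.1752]
118 20 [0.4937 0.2029 0.1655] [0.5133 0.2089 0.1907] [0.5002 0.2065 0.1763]
126 27 [0.4933 0.198  0.1692] [0.5137 0.2128 0.2255] [0.5104 0.2013 0.1777]
134 27 [0.4929 0.1927 0.1717] [0.5134 0.2086 0.2272] [0.5099 0.1981 0.1872]
142 47 [0.489  0.2025 0.2224] [0.5159 0.2051 0.2277] [0.5024 0.204  0.2252]
150 42 [0.4904 0.1907 0.2022] [0.5152 0.2006 0.2292] [0.5031 0.1993 0.2257]
158 37 [0.4917 0.1618 0.1421] [0.5299 0.1948 0.2293] [0.5061 0.1785 0.1815]
166 46 [0.4913 0.1596 0.151 ] [0.5252 0.1771 0.1961] [0.5084 0.169  0.1773]
174 30 [0.4909 0.1523 0.1507] [0.5111 0.1715 0.1972] [0.5031 0.1666 0.1826]
182 36 [0.4817 0.1466 0.1542] [0.5101 0.1774 0.221 ] [0.4989 0.1635 0.1916]
190 35 [0.482  0.1695 0.2157] [0.5067 0.1758 0.2282] [0.4964 0.1719 0.2219]
198 47 [0.4773 0.1351 0.158 ] [0.5064 0.1708 0.2303] [0.4922 0.1677 0.2252]
206 41 [0.4812 0.1289 0.1607] [0.5061 0.1662 0.2322] [0.4938 0.163  0.2271]
214 41 [0.4807 0.1203 0.1619] [0.506  0.1602 0.2318] [0.4942 0.1361 0.1889]
222 26 [0.4804 0.109  0.1567] [0.5067 0.1558 0.233 ] [0.4949 0.1297 0.19  ]
230 24 [0.4805 0.1033 0.1609] [0.5053 0.1569 0.2443] [0.4938 0.1235 0.1915]
238 27 [0.48   0.0955 0.1617] [0.505  0.1593 0.2568] [0.493  0.1166 0.1923]
246 10 [0.487  0.1097 0.1937] [0.4941 0.1109 0.1949] [0.4906 0.1101 0.1941]
```

View pics/m6.png

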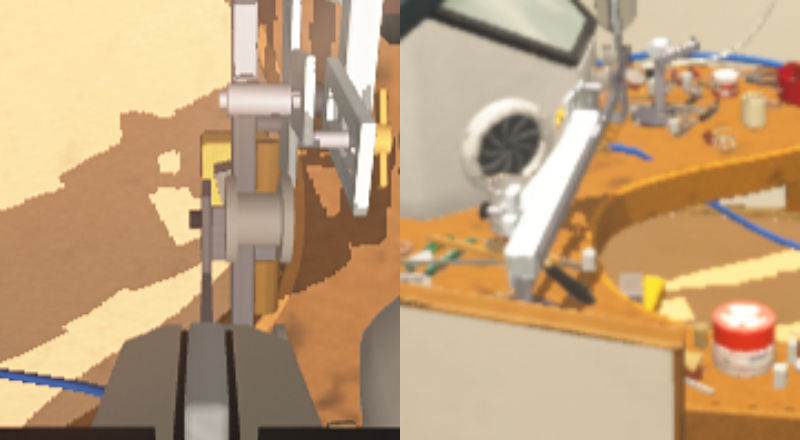

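Left crop: the roller (226-290, 215) is centred over the bar (232-255). Lower.

Call:
step_arm --commands '[0.04, 0, 0.12, 0, 0, 0, 0.04, 0, 0.15, 0, 0, 0, 0.04, 0, 0.15, 0, 0, 0, 0.02, 0, 0.15, 0, 0, 0, 0, 0, 0.1, 0, 0, 0]'

```text
t: 13.05
tcp_pos: [0.4812, 0.1903, 0.4371]
eef_rot: [2.205, 2.041, -0.21]
contact_force: [0.0, -1.0, -4.8]
gripper_width: 0.0085
finger_force: 40.0
```

Call:
step_arm --commands '[0, 0, 0.03, 0, 0, 0, 0, 0, 0.03, 0, 0, 0, 0, 0, 0.03, 0, 0, 0, 0, 0, 0.03, 0, 0, 0, 0, 0, 0, 0, 0, 0]'

```text
t: 13.68
tcp_pos: [0.4811, 0.1896, 0.4338]
eef_rot: [2.205, 2.041, -0.21]
contact_force: [-0.1, 0.4, -4.3]
gripper_width: 0.0088
finger_force: 40.0
```

Call:
step_arm --commands '[0, 0, 0.03, 0, 0, 0, 0, 0, 0.03, 0, 0, 0, 0, 0, 0.03, 0, 0, 0, 0, 0, 0, 0, 0, 0, 0, 0, 0, 0, 0, 0]'

```text
t: 14.3
tcp_pos: [0.4811, 0.1891, 0.4314]
eef_rot: [2.205, 2.041, -0.209]
contact_force: [-0.2, 0.6, -1.3]
gripper_width: 0.0087
finger_force: 40.0
```

Call:
step_arm --commands '[0, 0, 0.02, 0, 0, 0, 0, 0, 0.01, 0, 0, 0, 0, 0, 0, 0, 0, 0, 0, 0, 0, 0, 0, 0, 0, 0, 0, 0, 0, 0]'

```text
t: 14.92
tcp_pos: [0.4811, 0.1891, 0.4313]
eef_rot: [2.205, 2.041, -0.208]
contact_force: [-3.7, 2.2, 7.1]
gripper_width: 0.0087
finger_force: 40.0
```

Run:
```python
from plan import *
o=st();print(rollers(),o['ft_torque'])
a=snap('wrist','w7')
P=cloud(a)
for v in range(110,250,10):
    r=P[v,250:340]; m=np.isfinite(r[:,0])&(r[:,2]>.18)&(r[:,2]<.26)&(r[:,0]>.46)&(r[:,0]<.53)
    if m.sum():
        q=r[m];print(v,m.sum(),q.min(0).round(4),q.max(0).round(4))
cv2.imwrite('pics/m7.png',cv2.resize(a['img'][100:300,190:370],(500,550)))
```

```text
14.925 [0.4811 0.1891 0.4313] [ 2.2048  2.0408 -0.2083] [-3.68  2.21  7.06] 0.0087
[[ 0.076  0.997 -0.013]
 [ 0.979 -0.077 -0.188]
 [-0.189  0.002 -0.982]]
[0.49268558 0.13974521 0.18802604] [ 0.12875538  0.82712224 -0.12384553]
110 7 [0.5116 0.217  0.1801] [0.5143 0.2185 0.188 ]
120 7 [0.5111 0.2116 0.1832] [0.5142 0.2131 0.1893]
130 6 [0.5108 0.2061 0.1854] [0.5134 0.2072 0.1899]
140 16 [0.5103 0.1989 0.1825] [0.5137 0.2123 0.2271]
150 29 [0.4935 0.1931 0.1848] [0.5134 0.2073 0.2276]
160 50 [0.4888 0.2007 0.2235] [0.514  0.2033 0.228 ]
170 27 [0.4921 0.1784 0.1801] [0.5126 0.1975 0.23  ]
180 38 [0.4884 0.1717 0.1804] [0.5125 0.1921 0.2301]
190 42 [0.4812 0.1684 0.191 ] [0.5106 0.1752 0.2016]
200 43 [0.4771 0.1641 0.1937] [0.5098 0.1688 0.204 ]
210 34 [0.4808 0.1572 0.1969] [0.5058 0.1627 0.2056]
220 16 [0.4803 0.1429 0.1839] [0.4968 0.1558 0.2051]
230 17 [0.4796 0.136  0.1861] [0.4963 0.1565 0.2183]
240 18 [0.4799 0.1294 0.1898] [0.4959 0.159  0.2331]
```

View pics/m7.png

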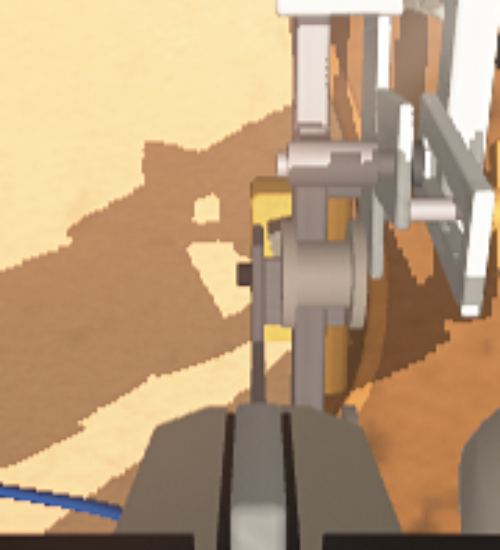

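Seated: roller straddles the bar at (320,270), and the height matches. Ease the press and side load, then push downhill.

Call:
step_arm --commands '[0, -0.03, -0.02, 0, 0, 0, 0, 0, 0, 0, 0, 0, 0, 0, 0, 0, 0, 0, 0, 0, 0, 0, 0, 0, 0, 0, 0, 0, 0, 0]'

```text
t: 15.6
tcp_pos: [0.4804, 0.1891, 0.4313]
eef_rot: [2.205, 2.041, -0.208]
contact_force: [2.7, 2.0, 5.2]
gripper_width: 0.0086
finger_force: 40.0
```

Call:
step_arm --commands '[0.05, 0.01, -0.01, 0, 0, 0, 0.1, 0, 0, 0, 0, 0, 0.12, 0, 0, 0, 0, 0, 0.12, 0, 0, 0, 0, 0, 0.12, 0, 0, 0, 0, 0]'

```text
t: 16.23
tcp_pos: [0.4817, 0.2044, 0.4283]
eef_rot: [2.205, 2.041, -0.209]
contact_force: [1.8, 0.7, 4.4]
gripper_width: 0.0085
finger_force: 40.0
```

Call:
step_arm --commands '[0.12, 0, 0, 0, 0, 0, 0.12, 0, 0, 0, 0, 0, 0.12, 0, 0, 0, 0, 0, 0.12, 0, 0, 0, 0, 0, 0.12, 0, 0, 0, 0, 0]'

```text
t: 16.85
tcp_pos: [0.4831, 0.2218, 0.425]
eef_rot: [2.204, 2.041, -0.211]
contact_force: [3.0, -1.3, 5.8]
gripper_width: 0.0086
finger_force: 40.0
```

Call:
step_arm --commands '[0.14, 0.01, -0.01, 0, 0, 0, 0.14, 0, 0, 0, 0, 0, 0.14, 0, 0, 0, 0, 0, 0.14, 0, 0, 0, 0, 0, 0.14, 0, 0, 0, 0, 0]'

```text
t: 17.48
tcp_pos: [0.4849, 0.2426, 0.421]
eef_rot: [2.205, 2.041, -0.21]
contact_force: [1.8, -0.2, 2.5]
gripper_width: 0.009
finger_force: 40.0
```

Call:
step_arm --commands '[0.14, 0, 0, 0, 0, 0, 0.14, 0, 0, 0, 0, 0, 0.14, 0, 0, 0, 0, 0, 0.14, 0, 0, 0, 0, 0, 0.14, 0, 0, 0, 0, 0]'

```text
t: 18.1
tcp_pos: [0.4865, 0.263, 0.4172]
eef_rot: [2.205, 2.041, -0.211]
contact_force: [1.0, -1.2, 1.2]
gripper_width: 0.0089
finger_force: 40.0
```

Call:
step_arm --commands '[0.14, 0, 0.01, 0, 0, 0, 0.14, 0, 0, 0, 0, 0, 0.14, 0, 0, 0, 0, 0, 0.14, 0, 0, 0, 0, 0, 0.14, 0, 0, 0, 0, 0]'

```text
t: 18.73
tcp_pos: [0.4881, 0.2837, 0.4131]
eef_rot: [2.205, 2.041, -0.21]
contact_force: [-2.2, -0.7, 5.0]
gripper_width: 0.0086
finger_force: 40.0
```

Call:
step_arm --commands '[0.14, 0, 0.01, 0, 0, 0, 0.14, 0, 0, 0, 0, 0, 0.14, 0, 0, 0, 0, 0, 0.14, 0, 0, 0, 0, 0, 0.14, 0, 0, 0, 0, 0]'

```text
t: 19.35
tcp_pos: [0.4896, 0.3045, 0.4091]
eef_rot: [2.205, 2.042, -0.208]
contact_force: [-2.0, 0.5, 6.8]
gripper_width: 0.0085
finger_force: 40.0
```

Call:
step_arm --commands '[0.12, 0, 0, 0, 0, 0, 0.1, 0, 0, 0, 0, 0, 0.05, 0, 0, 0, 0, 0, 0, 0, 0, 0, 0, 0, 0, 0, 0, 0, 0, 0]'

```text
t: 19.98
tcp_pos: [0.4902, 0.3125, 0.4076]
eef_rot: [2.205, 2.042, -0.207]
contact_force: [-1.3, 2.2, 6.1]
gripper_width: 0.0086
finger_force: 40.0
```

Run:
```python
from plan import *
o=st();print(rollers())
a=snap('wrist','w8');b=snap('scene','sc8');c=snap('side','si8')
cv2.imwrite('pics/m8.png',np.hstack([cv2.resize(a['img'][60:300,190:400],(270,400)),cv2.resize(b['img'][200:370,220:330],(260,400)),cv2.resize(c['img'][170:320,200:330],(270,400))]))
```

```text
19.975 [0.4902 0.3125 0.4076] [ 2.2054  2.0419 -0.2073] [-1.34  2.16  6.08] 0.0086
[[ 0.076  0.997 -0.013]
 [ 0.979 -0.077 -0.187]
 [-0.187  0.001 -0.982]]
[0.50179849 0.26347174 0.16428866]
```

View pics/m8.png

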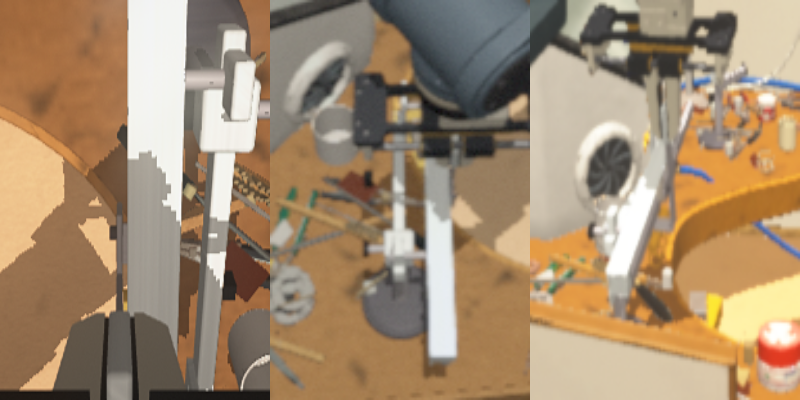

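The hanger is under the keeper past the gate (s≈0.083), rollers on the bar. Ease the press and let go.

Call:
step_arm --commands '[0, -0.01, -0.02, 0, 0, 0, 0, 0, 0, 0, 0, 0, 0, 0, 0, 0, 0, 0, 0, 0, 0, 0, 0, 0, 0, 0, 0, 0, 0, 0]'

```text
t: 20.75
tcp_pos: [0.49, 0.312, 0.4078]
eef_rot: [2.205, 2.041, -0.21]
contact_force: [1.3, 1.7, 1.0]
gripper_width: 0.0085
finger_force: 40.0
```

Call:
step_arm --commands '[0, 0, 0, 0, 0, 0, 0, 0, 0, 0, 0, 0, 0, 0, 0, 0, 0, 0, 0, 0, 0, 0, 0, 0, 0, 0, 0, 0, 0, 0]' --fingers 80

```text
t: 21.38
tcp_pos: [0.49, 0.312, 0.4078]
eef_rot: [2.205, 2.041, -0.21]
contact_force: [-0.6, 0.8, -0.5]
gripper_width: 0.0542
finger_force: 0.0
```

Call:
step_arm --commands '[0, 0, 0, 0, 0, 0, 0, 0, 0, 0, 0, 0, 0, 0, -0.2, 0, 0, 0, 0, 0, -0.4, 0, 0, 0, 0, 0, -0.5, 0, 0, 0]'

```text
t: 22.0
tcp_pos: [0.4905, 0.3184, 0.4414]
eef_rot: [2.205, 2.041, -0.209]
contact_force: [-0.0, 0.7, -0.1]
gripper_width: 0.0798
finger_force: 0.0
```

Call:
step_arm --commands '[0, 0, -0.6, 0, 0, 0, 0, 0, -0.7, 0, 0, 0, 0, 0, -0.7, 0, 0, 0, 0, 0, -0.5, 0, 0, 0, 0, 0, -0.2, 0, 0, 0]'

```text
t: 22.62
tcp_pos: [0.4915, 0.3336, 0.5209]
eef_rot: [2.205, 2.041, -0.208]
contact_force: [0.1, 0.4, 0.1]
gripper_width: 0.0803
finger_force: 0.0
```

Run:
```python
from plan import *
st()
a=snap('wrist','w9');b=snap('scene','sc9');c=snap('side','si9')
cv2.imwrite('pics/m9.png',np.hstack([cv2.resize(a['img'],(400,300)),cv2.resize(b['img'][200:370,220:330],(194,300)),cv2.resize(c['img'][170:340,200:330],(206,300))]))
P=cloud(a); m=np.isfinite(P[...,0])&(P[...,2]>.175)&(P[...,2]<.28)&(P[...,1]>.2)&(P[...,0]>.47)&(P[...,0]<.515)
Q=P[m]; print(len(Q)); 
for y in np.arange(.2,.5,.02):
    q=Q[(Q[:,1]>=y)&(Q[:,1]<y+.02)]
    if len(q): print(y.round(2),len(q),q.min(0).round(3),q.max(0).round(3))
```

```text
22.625 [0.4915 0.3336 0.5209] [ 2.2048  2.0409 -0.2077] [0.13 0.42 0.07] 0.0803
[[ 0.076  0.997 -0.013]
 [ 0.979 -0.077 -0.188]
 [-0.188  0.002 -0.982]]
4382
0.2 430 [0.489 0.2   0.175] [0.515 0.215 0.228]
0.22 391 [0.491 0.226 0.197] [0.515 0.24  0.206]
0.24 488 [0.492 0.24  0.193] [0.515 0.26  0.199]
0.26 488 [0.493 0.26  0.189] [0.515 0.28  0.196]
0.28 472 [0.495 0.28  0.185] [0.515 0.3   0.191]
0.3 475 [0.496 0.3   0.181] [0.515 0.32  0.188]
0.32 458 [0.498 0.32  0.177] [0.515 0.34  0.184]
0.34 405 [0.499 0.34  0.175] [0.515 0.36  0.18 ]
0.36 36 [0.501 0.36  0.175] [0.514 0.368 0.177]
0.38 126 [0.496 0.389 0.176] [0.506 0.4   0.239]
0.4 555 [0.496 0.4   0.201] [0.508 0.42  0.239]
0.42 58 [0.499 0.42  0.231] [0.508 0.422 0.235]
```

View pics/m9.png

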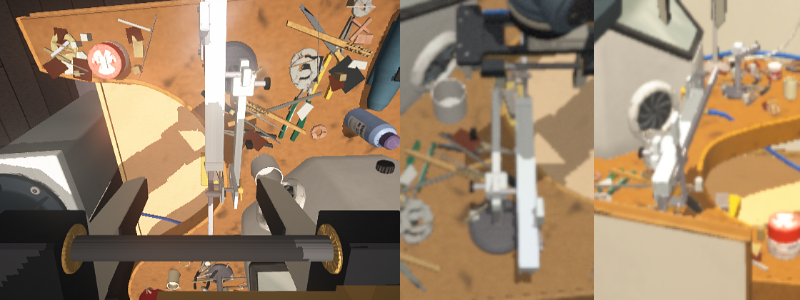

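Call:
step_arm --commands '[0, 0, -0.2, 0, 0, 0, 0, 0, -0.2, 0, 0, 0, 0, 0, 0, 0, 0, 0, 0, 0, 0, 0, 0, 0, 0, 0, 0, 0, 0, 0]'

```text
t: 23.4
tcp_pos: [0.4918, 0.3357, 0.5313]
eef_rot: [2.205, 2.041, -0.21]
contact_force: [0.0, 0.4, -1.2]
gripper_width: 0.0801
finger_force: 0.0
```

Call:
step_arm --commands '[0, 0, 0, 0, 0, 0, 0, 0, 0, 0, 0, 0, 0, 0, 0, 0, 0, 0, 0, 0, 0, 0, 0, 0, 0, 0, 0, 0, 0, 0]'

```text
t: 24.02
tcp_pos: [0.4918, 0.3357, 0.5316]
eef_rot: [2.205, 2.041, -0.21]
contact_force: [-0.5, 0.1, 0.4]
gripper_width: 0.08
finger_force: 0.0
```

```bash
cat > chk.py <<'E'
from plan import *
a=snap('wrist','w10');P=cloud(a); m=np.isfinite(P[...,0])&(P[...,2]>.2)&(P[...,2]<.28)&(P[...,1]>.27)&(P[...,0]>.47)&(P[...,0]<.53)
Q=P[m]; print(env.observe()['t'],len(Q),Q.min(0).round(4),Q.max(0).round(4),Q.mean(0).round(4))
t=Q[Q[:,2]>.232];print(t[:,1].min(),t[:,1].max())
m=np.isfinite(P[...,0])&(P[...,2]>.05)&(P[...,2]<.28)&(P[...,1]>.33)&(P[...,1]<.5)&(P[...,0]>.45)&(P[...,0]<.494); Q=P[m]
if len(Q):print('front',len(Q),Q.min(0).round(4),Q.max(0).round(4))
E
python3 chk.py
```

```text
24.075 621 [0.4963 0.3924 0.2003] [0.5073 0.4225 0.2395] [0.5021 0.4089 0.2326]
0.39839989541157445 0.4223105414276164
front 14 [0.4921 0.3692 0.1516] [0.494  0.3747 0.1562]
```

Call:
step_arm --commands '[0, 0, 0, 0, 0, 0, 0, 0, 0, 0, 0, 0, 0, 0, 0, 0, 0, 0, 0, 0, 0, 0, 0, 0, 0, 0, 0, 0, 0, 0]'

```text
t: 24.7
tcp_pos: [0.4918, 0.3357, 0.5316]
eef_rot: [2.205, 2.041, -0.21]
contact_force: [-0.9, 0.3, -0.9]
gripper_width: 0.0802
finger_force: 0.0
```

Call:
step_arm --commands '[0, 0, 0, 0, 0, 0, 0, 0, 0, 0, 0, 0, 0, 0, 0, 0, 0, 0, 0, 0, 0, 0, 0, 0, 0, 0, 0, 0, 0, 0]'

```text
t: 25.32
tcp_pos: [0.4918, 0.3357, 0.5315]
eef_rot: [2.205, 2.041, -0.21]
contact_force: [0.0, -0.0, -0.2]
gripper_width: 0.0801
finger_force: 0.0
```

```bash
python3 chk.py
```

```text
25.375 620 [0.4963 0.3924 0.2001] [0.5073 0.4224 0.2388] [0.5021 0.4089 0.2326]
0.39811475240117566 0.4223601899477311
front 14 [0.4921 0.3693 0.1517] [0.494  0.3745 0.1575]
```

Run:
```python
from h import *
s=snap('scene','sc11');P=cloud(s)
m=np.isfinite(P[...,0])&(P[...,0]>.48)&(P[...,0]<.535)&(P[...,1]>.2)&(P[...,1]<.49)
for n,lo,hi in[('tab',.21,.26)]:
    Q=P[m&(P[...,2]>lo)&(P[...,2]<hi)]; Q=Q[Q[:,1]>.3]; print(n,len(Q),Q.min(0).round(4),Q.max(0).round(4))
K=P[m&(P[...,2]>.15)&(P[...,2]<.205)]; K=K[abs(K[:,2]-(.1769-.192*(K[:,1]-.348)))<.006]; print('keeper',K.min(0).round(4),K.max(0).round(4))
g=P[m&(P[...,2]>.2)&(P[...,2]<.24)];g=g[g[:,1]<.23];print('gate lug',len(g),g.min(0).round(3),g.max(0).round(3))
cv2.imwrite('pics/z11.png',cv2.resize(s['img'][205:365,235:335],(500,600),interpolation=2))
```

```text
tab 60 [0.4942 0.3975 0.2123] [0.5032 0.4222 0.2383]
keeper [0.4873 0.2066 0.1516] [0.5273 0.4522 0.2047]
gate lug 63 [0.487 0.2   0.201] [0.512 0.23  0.23 ]
```

View pics/z11.png

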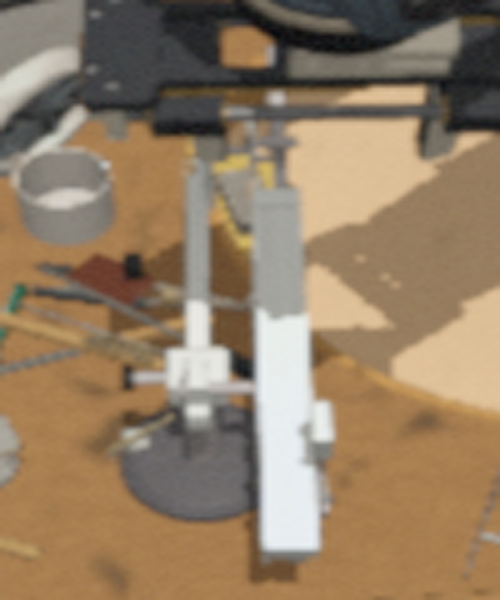

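The tab sits at (322,430), near the lower end of the rail. The roller point is at y≈0.392, where home is about 0.392, and it isn't moving. Hand in.

```bash
python3 -c "
from rig import env
print(env.sign_off())"
```

```text
the job is handed in; nothing more can be done
None
```

The hanger came off its post, was hooked onto the rail and pushed in past the gate, then let go; it rolled down and came to rest where the stop should be (measured to a few mm). No other item was seen to move. The gate's closing was inferred from the hanger's position, not seen. I handed the job in at about 25 s.

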